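# Drive home the loose hinge screw of the mahogany box

## Robot

A 7-joint arm with a two-finger parallel gripper is mounted at the origin on the work surface. World frame = base frame: x ahead of the robot, y to its left, z up, the work surface at z = 0. Lengths are in m, angles in rad, forces in N, time in s.
With the tool pointing down it reaches from about 0.425 to 0.925 m from the base axis. Payload 6.8 kg.
Tool frame: the origin (TCP) lies on the front face of the gripper's body, between the roots of the fingers; the fingertips stand 73 mm ahead of it and the grasp point (between the pads) lies 54 mm ahead of it (env.nose_length is the distance from the TCP to the fingertips, in m); z points along the fingers, y is the direction in which the jaws open and shut (so a half turn about z gives the same grasp; the last joint's range is limited). The gripper opens to 85 mm and grips with 20 to 120 N. Pads are 22 mm wide; open, the fingers measure 114 mm over their backs; the gripper's body (76 mm by 85 mm) begins 54 mm behind the grasp point. The pads swing forward as they close: fully open they stand 13 mm farther back than shut.
Start: joints at [1.064, 0.477, 0.022, 1.555, -0.011, 1.109, -0.083], TCP at [0.262, -0.622, 0.304] pointing down, gripper open.
Joint ranges: [-2.96, 2.96], [-0.34, 2.1], [-1.41, 1.46], [0.24, 2.44], [-1.37, 4.51], [0.17, 1.92], [-2.96, 2.96]. Speed limits (rad/s): [2.39, 2.39, 3.14, 3.14, 3.14, 3.14, 3.14].

## Interface

Orientations are given as a unit quaternion [w, x, y, z].
In Python, from cell import env, kin, camera, calibration, job gives the robot as it stands. The module is installed in compiled form; this text tells all that it offers. Calls block until the motion is done:
- env.reach(position, orientation): joint-space move of the TCP to a pose.
- env.movel(position, velocity=0.15, rot=None, stop_force=None): straight line of the TCP; rot=None keeps the orientation; velocity is the mean speed in m/s. With stop_force (N) it stops when the force on the tool has changed by that much, and returns True; else False.
- env.goto_joints(angles): joint-space move.
- env.grip(opening, f_grip=None): finger opening in m; f_grip is the grip in N (None keeps the last); returns when the fingers have stopped.
- env.dwell(seconds).
- kin.inverse_kinematics(position, orientation): joint angles nearest the present ones, or None.
- env.get_state(): the state.
- camera(name): name is "scene" or "top" or "wrist"; returns (picture, depth): 400x640x3 uint8, blue, green, red; 400x640 float32, m along the optical axis (not along the pixel's ray), 0 where there is no reading.
- calibration(name): a dict with "fx", "fy", "cx", "cy" (pixels), "rvec" (rotation vector, rad) and "tvec" (3), from world to camera coordinates, as OpenCV has them. Camera axes: x right, y down, z forward; pixel columns grow to the right and rows downward; lengths in m; the calibration is good to about 2 mm. A picture is of the moment at which its call begins: read the wrist's pose just before it. calibration takes no time and is no camera call; for the wrist camera it gives the pose at the moment of the call.
A pose or a line that the arm cannot do raises env.PlanningError and nothing moves.
- job.job_done(): hands the job in, once; it reports no verdict.
The state is a dict: "time": time; "qpos": joint angles; "joint_velocities": joint speeds; "joint_torque": joint torques, N m; "tcp_pos": TCP position; "orientation": TCP orientation; "force": force on the tool from outside, world axes, zero at the start; "torque": the same for the moment, N m; "opening": finger opening in m.
Only numpy, scipy, OpenCV 4.12 (cv2) and the standard library are available. Lean on these libraries where they do the work, as an engineer would, in place of code of your own. Each camera call takes 0.05 s, during which the arm holds its last target. There are 200 camera calls.

## Task

One screw of the box's lid hinge has backed out: take the flat-blade screwdriver from the tool block, seat its blade in that screw's slot and drive the screw fully home, snug but not wrenched. Keep the blade pressed to the bottom of the slot while you turn, without leaning hard on it or gouging the box. Then stand the screwdriver back in its hole in the block and leave everything else where it is.

Things in the scene. Friction and masses are not known exactly. Their poses are not given: they have to be found in the camera images.
- driver_grip (a point): Centre of the flat-blade screwdriver's handle: pale octagonal wood, 28 mm across flats, straight for 25 mm above and below this point, over a 23 mm brass ferrule; the thickest of three tools standing upright in the block, 110 g. z points up the handle; flats face x, y and the diagonals between; the blade is wide along y (10 mm) and thin along x (1.8 mm).
- driver_tip (a point): Middle of the screwdriver blade's end, 83 mm below driver_grip, same axes. The blade is straight for its last 11 mm; the shank above is 8 mm round. In the block, the ferrule's underside (48 mm above the tip) rests on the block's top and the tip is 12 mm above the counter.
- slot (a point): Loose screw: point on its upright axis (z up) at the floor of its slot; moves down with it. Steel head 16 mm across, slot right across it 3.2 mm wide, 3 mm deep (head top 3 mm above this point). x, y do not turn with the screw: the slot's direction is not given and may be any. Clockwise from above drives it: a third to 0.6 turn to go at about 0.04 N m, then it stops dead; 0.08 to 0.12 N m is tight.
- screw_sink (a joint): How far down the loose screw has been driven, in m: 0.0028 when the head is home on the strap, 0.0008 to 0.0016 at the start (1.2 to 2 mm proud). Right-hand thread, 3.6 mm a turn (0.00057 m per rad). Home, the slot's floor is 98.5 mm above the counter. Past 0.3 N m the slot is spoilt.
- lid_center (a point): Centre of the closed lid's top, 93 mm above the counter, on the fixed mahogany box, 174 mm (x) by 254 mm (y). x points to the hinged far edge. Two brass hinge straps, 24 mm wide, 3 mm thick, run along x at y = -80 and 80 mm, each with slotted screws at x = 30 and 68 mm. The loose screw is the one at (30, 80); the other three are home.
- block: Fixed wooden tool block 190 mm (x) by 50 mm (y) by 60 mm high, origin under its centre. Three upright holes, 15 mm across (shanks stand loosely in them), at x = -60, 0, 60 mm, y = 0, each with one tool standing in it; the screwdriver may be in any of them.
- awl: Bystander in the block: awl with a dark pear-shaped handle 31 mm across, its top 50 mm above the block. Origin at its point, z up.
- file: Bystander in the block: round file with a slim turned handle 21 mm across, its top 52 mm above the block. Origin at its tip, z up.
- top_a: Bystander: black wooden top with gold bands, 55 mm across, 74 mm high, standing on its crown, steel point up, beside the block. Origin under its centre.
- top_b: Bystander: a second such top, also beside the block. Origin under its centre.
- compass: Bystander: brass drawing compass, 115 mm long, 10 mm high, lying on the near part of the lid. Origin under its hinge.
- gauge: Bystander: flat steel spindle gauge 40 x 125 x 4 mm with round holes, lying on the counter beyond the box. Origin under its centre.
- saucer: Bystander: glazed clay saucer 120 mm across, 20 mm high, on the counter beyond the block. Origin under its centre.
Things that resemble listed ones, but are neither listed nor needed, are in the scene too. Leave any green or purple look-alike of the part that bears driver_grip alone.

How it is judged:
By the outcome, as a careful person would: the job done as asked, in the order asked, and still so for the second after the job is handed in, with the robot touching nothing.
It also fails if it takes over 72 s, if anything falls off the work surface, if the arm or the gripper's body presses on something with over 40 N, if the wrist force passes 120 N, or if a joint passes its speed limit or range.

## Working session

There is one attempt and no reset: what is moved stays moved. The work goes in short steps, each a Python script; the robot and the scene stay as the last script left them, time stands still between calls to the robot, and variables do not carry over. Pictures are saved under pics/ and viewed, about 8 in all and at most 12, crops included, and the job is handed in when it is done.

```bash
mkdir -p pics
cat > h.py <<'E'
import numpy as np, cv2
from scipy.spatial.transform import Rotation as R
from cell import env, kin, camera, calibration, job
def cal(n):
    c=calibration(n); K=np.array([[c["fx"],0,c["cx"]],[0,c["fy"],c["cy"]],[0,0,1.]])
    return K,R.from_rotvec(np.ravel(c["rvec"])).as_matrix(),np.ravel(c["tvec"])
def cloud(n,d,c=None):
    K,Rm,t=c or cal(n); v,u=np.indices(d.shape)
    p=np.stack([(u-K[0,2])/K[0,0]*d,(v-K[1,2])/K[1,1]*d,d],-1)
    return (p-t)@Rm
def q(yaw):  # tool down, jaw axis (tool y) at yaw+90deg mirrored
    r=R.from_euler('z',yaw)*R.from_euler('x',np.pi); a=r.as_quat(); return [a[3],a[0],a[1],a[2]]
E
python3 - <<'E'
from h import *
s=env.get_state(); print(s["tcp_pos"],s["orientation"],s["time"])
for n in("scene","top"):
    p,d=camera(n); cv2.imwrite(f"pics/{n}0.png",p); np.savez(f"{n}0.npz",p=p,d=d,c=cloud(n,d)); K,Rm,t=cal(n); print(n,K[0,0],-Rm.T@t)
E
```

```text
[ 0.2619466  -0.621604    0.30292984] [-8.63301779e-04  9.80182817e-01  1.98093021e-01 -2.36529754e-04] 0.0
scene 393.5315401292462 [ 0.99211477 -0.54537933  0.55981372]
top 406.93254462147877 [0.42518522 0.00373802 1.05998355]
```

View pics/top0.png

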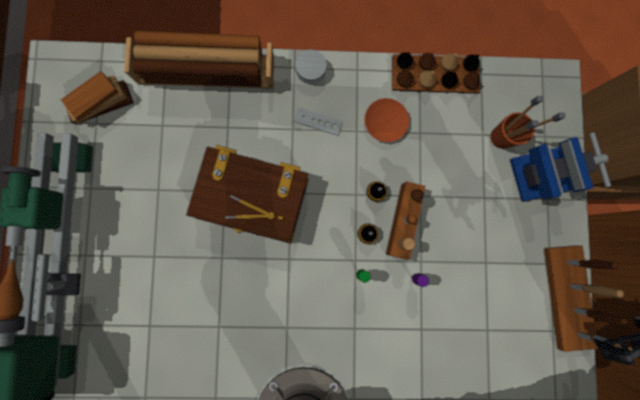

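View pics/scene0.png

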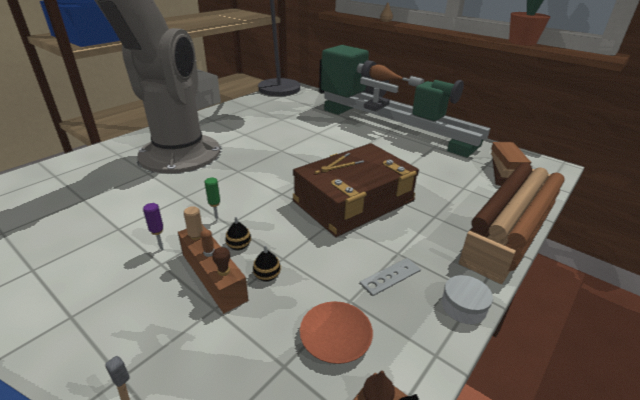

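Run:
```python
from h import *
f=np.load("top0.npz"); p,d,c=f["p"],f["d"],f["c"]
def rect(m,nm):
    m=cv2.morphologyEx(m.astype(np.uint8),cv2.MORPH_CLOSE,np.ones((5,5)))
    n,l,st,ce=cv2.connectedComponentsWithStats(m)
    i=1+np.argmax(st[1:,4]); P=c[l==i][:,:2]; r=cv2.minAreaRect(P.astype(np.float32)); print(nm,r,len(P),P.mean(0))
roi=np.zeros(d.shape,bool); roi[140:250,180:315]=1
rect(roi&(abs(c[...,2]-.093)<.008),"lid")
roi[:]=0; roi[175:265,380:432]=1
rect(roi&(abs(c[...,2]-.06)<.008),"block")
t=roi&(c[...,2]>.085); n,l,st,ce=cv2.connectedComponentsWithStats(t.astype(np.uint8))
for i in range(1,n): P=c[l==i]; print(st[i],P.mean(0),P.max(0),P.min(0), p[l==i].mean(0))
f=np.load("scene0.npz"); p,c=f["p"],f["c"]
hsv=cv2.cvtColor(p,cv2.COLOR_BGR2HSV); 
b=np.zeros(p.shape[:2],bool); b[200:245,180:207]=1
b&=(c[...,2]>.075)&(c[...,2]<.2); P=c[b]; print("drv scene",len(P),P.mean(0),P.min(0),P.max(0))
# wrist cam pose vs tcp
s=env.get_state(); K,Rm,t=cal("wrist"); a=s["orientation"]; T=R.from_quat([a[1],a[2],a[3],a[0]])
print("cam in tool",T.inv().apply(-Rm.T@t-s["tcp_pos"]), (T.inv().as_matrix()@Rm.T).round(3),K[0,0])
for j in ("lid",): pass
```

```text
lid ((0.5433348417282104, 0.12972010672092438), (0.2983477711677551, 0.19496119022369385), 77.10359191894531) 7947 [0.53971502 0.14595118]
block ((0.5019611120223999, -0.14336340129375458), (0.27007269859313965, 0.19285790622234344), 82.03067779541016) 1210 [ 0.48711781 -0.24075657]
[416 178   1   1   1] [0.42518522 0.00373802 1.05998355] [0.42518522 0.00373802 1.05998355] [0.42518522 0.00373802 1.05998355] [136. 146. 144.]
[413 182   1   1   1] [0.42518522 0.00373802 1.05998355] [0.42518522 0.00373802 1.05998355] [0.42518522 0.00373802 1.05998355] [101. 111. 120.]
[404 186   1   1   1] [0.42518522 0.00373802 1.05998355] [0.42518522 0.00373802 1.05998355] [0.42518522 0.00373802 1.05998355] [18. 37. 69.]
[409 189  14  12 130] [ 0.54289573 -0.25196784  0.12084031] [0.55850779 0.00373802 1.05998355] [ 0.42518522 -0.27062601  0.09336459] [16.89230769 32.38461538 57.24615385]
[383 192   1   1   1] [0.42518522 0.00373802 1.05998355] [0.42518522 0.00373802 1.05998355] [0.42518522 0.00373802 1.05998355] [0. 1. 0.]
[430 200   1   1   1] [0.42518522 0.00373802 1.05998355] [0.42518522 0.0037380
[... 2134 characters left out ...]
383 258   1   1   1] [0.42518522 0.00373802 1.05998355] [0.42518522 0.00373802 1.05998355] [0.42518522 0.00373802 1.05998355] [135. 144. 144.]
[427 260   1   1   1] [0.42518522 0.00373802 1.05998355] [0.42518522 0.00373802 1.05998355] [0.42518522 0.00373802 1.05998355] [120. 129. 128.]
[429 261   1   1   1] [0.42518522 0.00373802 1.05998355] [0.42518522 0.00373802 1.05998355] [0.42518522 0.00373802 1.05998355] [107. 117. 114.]
drv scene 526 [ 0.44549868 -0.24315269  0.10418547] [ 0.41588331 -0.25957036  0.07516261] [ 0.49638546 -0.22165584  0.12495877]
cam in tool [ 0.0692109   0.00031738 -0.06887805] [[ 0.    -0.961 -0.278]
 [ 1.     0.     0.001]
 [-0.001 -0.278  0.961]] 326.46315936159743
```

Run:
```python
from h import *
for yaw in (-12,168):
    print(yaw,kin.inverse_kinematics([.429,-.232,.29],q(np.radians(yaw))),kin.inverse_kinematics([.484,.242,.27],q(np.radians(yaw))))
env.grip(.085)
env.reach([.429,-.232,.29],q(np.radians(-12)))
c=cal("wrist"); p,d=camera("wrist"); np.savez("w1.npz",p=p,d=d,K=c[0],R=c[1],t=c[2])
env.reach([.484,.242,.29],q(np.radians(-12)))
c=cal("wrist"); p2,d=camera("wrist"); np.savez("w2.npz",p=p2,d=d,K=c[0],R=c[1],t=c[2])
s=env.get_state(); print(s["time"],s["qpos"].round(3),s["force"],s["torque"])
a=np.vstack([p[50:350,120:520],p2[50:350,120:520]])
cv2.imwrite("pics/w12.png",a)
```

```text
-12 [ 0.43455842  0.18785089 -0.07544394  2.00335788  0.01729317  0.95097651
 -1.4298451 ] [ 0.09583564  0.41825588 -0.8476991   1.8688403   0.36598584  1.01778306
 -2.68583491]
168 [ 0.9147744   0.24190515 -0.62588512  1.97371572  0.17010485  0.97727198
  1.5684367 ] [ 0.29393196  0.55047311 -1.15776012  1.85843543  0.56384056  1.11172027
  0.28625467]
3.725 [-0.185  0.311 -0.474  1.866  0.167  1.003 -2.512] [0.34437509 0.2830639  0.37400101] [-0.00434835 -0.01312283 -0.01440025]
```

View pics/w12.png

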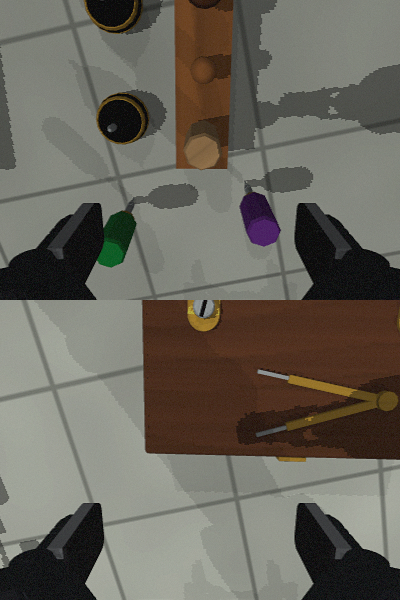

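Run:
```python
from h import *
f=np.load("w1.npz"); p,d=f["p"],f["d"]; c=cloud("",d,(f["K"],f["R"],f["t"]))
ok=(d>.05); z=c[...,2]
hsv=cv2.cvtColor(p,cv2.COLOR_BGR2HSV)
m=np.zeros(d.shape,bool); m[180:225,300:345]=1; m&=ok&(z>.1)&(z<.15); P=c[m]; print("drv",len(P),np.median(P,0),P.min(0),P.max(0))
zt=np.median(P[:,2]); m2=m&(abs(z-zt)<.004); P=c[m2]; print(" top",len(P),P.mean(0),cv2.minAreaRect(P[:,:2].astype(np.float32)))
for nm,h0,h1 in(("green",45,80),("purple",130,160)):
    g=ok&(hsv[...,0]>h0)&(hsv[...,0]<h1)&(hsv[...,1]>100)&(z>.02)&(z<.25)&(d>.13); P=c[g]; print(nm,len(P),np.percentile(P,[2,50,98],axis=0).round(3).tolist())
b=np.zeros(d.shape,bool); b[50:225,280:360]=1; b&=ok&(abs(z-.06)<.004)
P=c[b]; print("block",cv2.minAreaRect(P[:,:2].astype(np.float32)))
t=np.zeros(d.shape,bool); t[130:200,210:275]=1; t&=ok&(z>.03)&(z<.1); P=c[t]; print("top",P.min(0),P.max(0))
f=np.load("w2.npz"); p2,d2=f["p"],f["d"]; c=cloud("",d2,(f["K"],f["R"],f["t"])); print("screw",[c[v,u].round(4).tolist() for v,u in((58,323),(60,318),(56,328))])
a=np.hstack([cv2.resize(p[175:230,290:355],None,fx=6,fy=6,interpolation=2),cv2.resize(p2[35:90,290:355],None,fx=6,fy=6,interpolation=2)])
cv2.imwrite("pics/z.png",a)
```

```text
drv 1219 [ 0.42977538 -0.23674809  0.12157247] [ 0.41294715 -0.25082667  0.10034755] [ 0.44162721 -0.22196464  0.12377184]
 top 1070 [ 0.42813962 -0.23668282  0.12152667] ((0.4272046685218811, -0.23655535280704498), (0.02810535579919815, 0.02801741100847721), 50.01725387573242)
green 1521 [[0.34, -0.196, 0.041], [0.358, -0.143, 0.099], [0.549, -0.128, 0.234]]
purple 1579 [[0.332, -0.284, 0.04], [0.352, -0.271, 0.106], [0.55, -0.163, 0.234]]
block ((0.466513454914093, -0.2453576624393463), (0.05022231861948967, 0.15130358934402466), 77.38818359375)
top [ 0.42652241 -0.18062732  0.03004258] [ 0.47573809 -0.13186166  0.07383827]
screw [[0.5843, 0.2147, 0.1005], [0.5835, 0.2186, 0.1028], [0.5847, 0.2109, 0.1016]]
```

View pics/z.png

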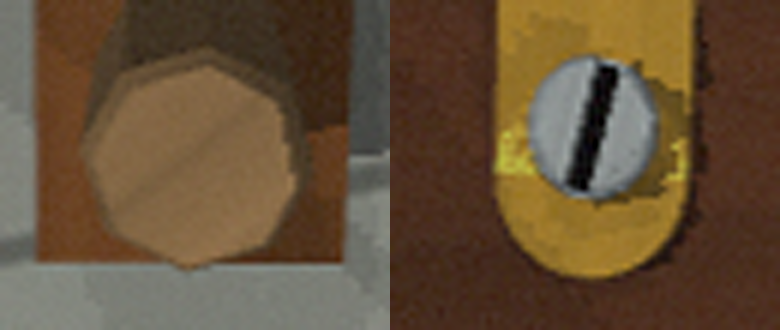

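Run:
```python
from h import *
env.reach([.584,.215,.235],q(np.radians(-12)))
c=cal("wrist"); p,d=camera("wrist"); np.savez("w3.npz",p=p,d=d,K=c[0],R=c[1],t=c[2])
P=cloud("",d,c); m=(d>.1)&(abs(P[...,2]-.1)<.02)&(np.hypot(P[...,0]-.584,P[...,1]-.215)<.03)
v,u=np.nonzero(m); print(u.min(),u.max(),v.min(),v.max())
u0,v0=int(u.mean()),int(v.mean()); print(u0,v0)
cv2.imwrite("pics/s3.png",cv2.resize(p[v0-35:v0+35,u0-50:u0+50],None,fx=8,fy=8,interpolation=2))
env.reach([.4283,-.2366,.25],q(np.radians(5)))
env.grip(.052)
c=cal("wrist"); p,d=camera("wrist"); np.savez("w4.npz",p=p,d=d,K=c[0],R=c[1],t=c[2])
P=cloud("",d,c); m=(d>.1)&(abs(P[...,2]-.1215)<.004)&(np.hypot(P[...,0]-.428,P[...,1]+.2366)<.025)
print(P[m].mean(0),cv2.minAreaRect(P[m][:,:2].astype(np.float32)))
v,u=np.nonzero(m); u0,v0=int(u.mean()),int(v.mean()); print(u0,v0,d[v0,u0])
cv2.imwrite("pics/d4.png",cv2.resize(p[v0-50:v0+50,u0-65:u0+65],None,fx=6,fy=6,interpolation=2))
s=env.get_state(); print(s["time"],s["qpos"].round(3),s["tcp_pos"])
```

```text
272 359 170 253
315 210
[ 0.42833842 -0.23634856  0.1214888 ] ((0.4273172914981842, -0.2365708202123642), (0.028226718306541443, 0.027983134612441063), 3.788623094558716)
317 218 0.20834954
6.5333 [ 0.675  0.26  -0.345  2.026  0.114  0.873 -1.215] [ 0.42837157 -0.23650656  0.24995168]
```

View pics/s3.png

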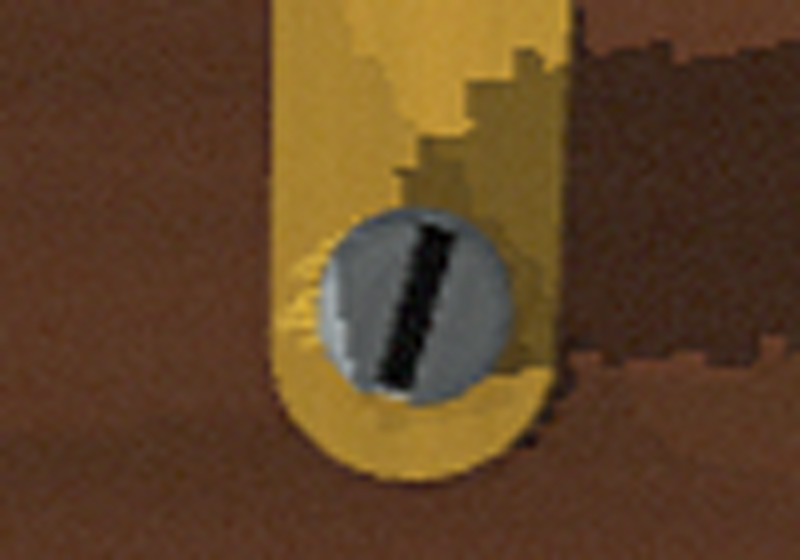

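View pics/d4.png

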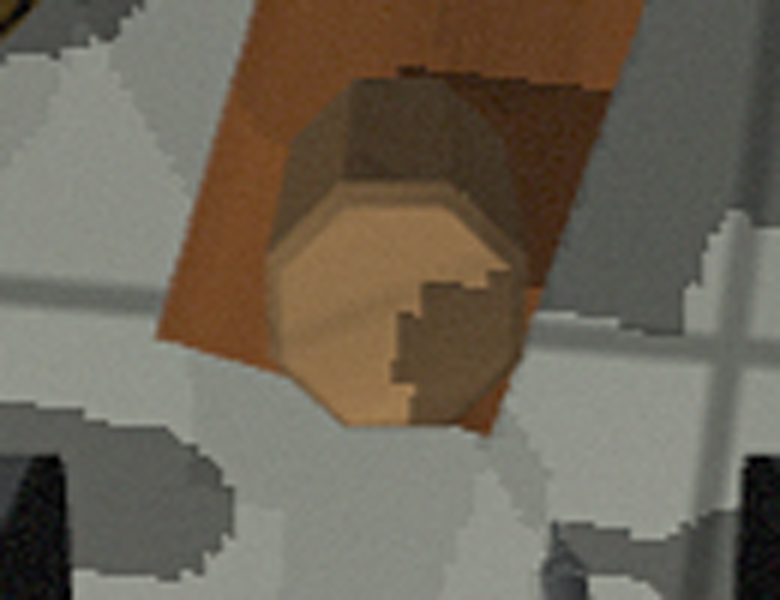

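Run:
```python
from h import *
f=np.load("w3.npz"); K,Rm,t=f["K"],f["R"],f["t"]
def onz(u,v,z):
    o=-Rm.T@t; r=Rm.T@np.linalg.solve(K,[u,v,1]); return o+r*(z-o[2])/r[2]
x0,y0=265,175
print("screw",onz(x0+415/8,y0+307/8,.103)); a=onz(x0+437/8,y0+225/8,.103)-onz(x0+395/8,y0+385/8,.103); print("slot",np.degrees(np.arctan2(a[1],a[0])))
env.movel([.4283,-.2366,.149],velocity=.12,stop_force=8)
print(env.get_state()["tcp_pos"])
env.grip(0.0,60); s=env.get_state(); print(s["opening"],s["force"],s["torque"],s["time"])
env.movel([.4283,-.2366,.30],velocity=.15)
s=env.get_state(); print(s["force"],s["torque"],s["opening"])
P=[.68,-.33,.32]; im=[]
env.reach(P,q(np.radians(5)))
Ks,Rs,ts=cal("scene")
for k in range(2):
    s=env.get_state(); tip=np.array(s["tcp_pos"])+[0,0,-.137]; h=Ks@(Rs@tip+ts); u,v=(h[:2]/h[2]).round().astype(int); print(u,v,h[2])
    p,d=camera("scene"); im.append(cv2.resize(p[v-40:v+25,u-30:u+30],None,fx=6,fy=6,interpolation=2))
    if k==0:
        c=cal("wrist"); p,d=camera("wrist"); np.savez("w5.npz",p=p,d=d,K=c[0],R=c[1],t=c[2]); h=c[0]@(c[1]@tip+c[2]); u,v=(h[:2]/h[2]).round().astype(int); print("w",h/h[2],h[2])
        w=cv2.resize(p[max(v-45,0):max(v-45,0)+90,u-45:u+45],None,fx=6,fy=6,interpolation=2)
        env.reach(P,q(np.radians(50)))
s=env.get_state(); print(s["qpos"].round(3),s["time"])
a=np.hstack(im); a=cv2.copyMakeBorder(a,0,540-a.shape[0],0,0,0)
cv2.imwrite("pics/b5.png",cv2.resize(np.hstack([a,w]),None,fx=.63,fy=.63,interpolation=3))
```

```text
screw [0.58664279 0.2134506  0.103     ]
slot -26.16420786477859
[ 0.42872073 -0.23675845  0.14956254]
0.027569033773167908 [-0.71210011  0.89144772  5.7436908 ] [0.11961832 0.22012186 0.04685971] 7.8583
[ 0.86874459  0.87025075 -2.33226063] [-0.01990286  0.05148318  0.05698408] 0.027127654569457583
236 279 0.5115069937128504
w [317.41777311 213.09220895   1.        ] 0.21753896953525964
236 279 0.5104909304348942
[ 0.667  0.653 -0.505  1.281  0.312  1.284 -0.539] 10.9417
```

View pics/b5.png

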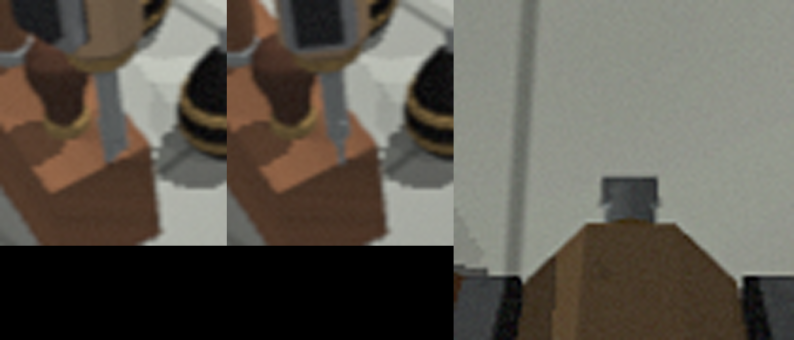

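```bash
cat >> h.py <<'E'
def onz(c,u,v,z):
    K,Rm,t=c; o=-Rm.T@t; r=Rm.T@np.linalg.solve(K,[u,v,1]); return o+r*(z-o[2])/r[2]
TIP=.1376
def rz(a): return R.from_euler('z',a).as_matrix()
E
python3 - <<'E'
from h import *
f=np.load("w5.npz"); c=(f["K"],f["R"],f["t"])
# TCP at w5 commanded (.68,-.33,.32), yaw 5
e=rz(-np.radians(5))@(onz(c,318.5,215.1,.32-TIP)-[.68,-.33,.32]); print("tip edge in world-aligned tool",e)
e[0]-=.0009
S=np.array([.58664,.21345]); yaw=np.radians(243.8)
xy=S-(rz(yaw)@e)[:2]; print(xy)
env.reach([*xy,.32],q(yaw)); env.movel([*xy,TIP+.103+.028],velocity=.1)
s=env.get_state(); print(s["tcp_pos"],s["qpos"].round(3),s["time"],s["force"],s["torque"])
c=cal("wrist"); p,d=camera("wrist"); np.savez("w6.npz",p=p,d=d,K=c[0],R=c[1],t=c[2],tcp=s["tcp_pos"])
cv2.imwrite("pics/h6.png",cv2.resize(p[165:235,270:370],None,fx=8,fy=8,interpolation=2))
E
```

```text
tip edge in world-aligned tool [-0.00209805 -0.00038246 -0.1376    ]
[0.58565951 0.21059112]
[0.58567021 0.21081425 0.2686076 ] [ 0.322  0.7   -1.147  1.67   0.674  1.225  1.704] 13.5917 [-0.13984716 -0.23355609  0.22624999] [ 0.01090372 -0.02060388  0.02051274]
```

View pics/h6.png

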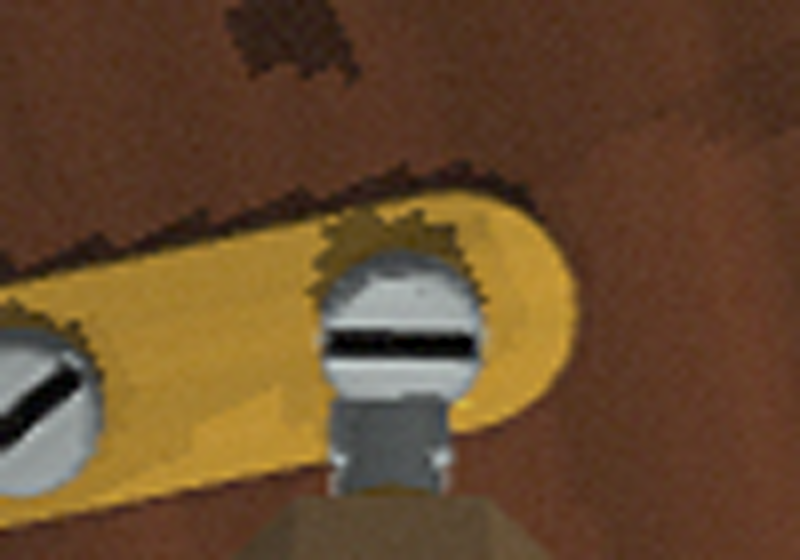

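Run:
```python
from h import *
f=np.load("w6.npz"); c=(f["K"],f["R"],f["t"]); tcp=f["tcp"]; yaw=np.radians(243.8)
s=onz(c,320.25,208.1,.1031); e=onz(c,318.7,215.0,tcp[2]-TIP)
D=rz(-yaw)@(s-e); print("tool-frame screw-edge",D)
D[0]+=.0009; xy=tcp[:2]+(rz(yaw)@[D[0],D[1],0])[:2]; print(xy)
env.movel([*xy,TIP+.1031+.006],velocity=.06)
c=cal("wrist"); p,d=camera("wrist")
cv2.imwrite("pics/h7.png",cv2.resize(p[175:235,280:360],None,fx=8,fy=8,interpolation=2))
s=env.get_state(); print(s["tcp_pos"],s["time"],s["force"])
```

```text
tool-frame screw-edge [-0.0040616  -0.00115388 -0.0279076 ]
[0.58603075 0.21416047]
[0.58605504 0.21429347 0.24671613] 14.2083 [ 0.19865502 -0.32232614 -0.80348136]
```

View pics/h7.png

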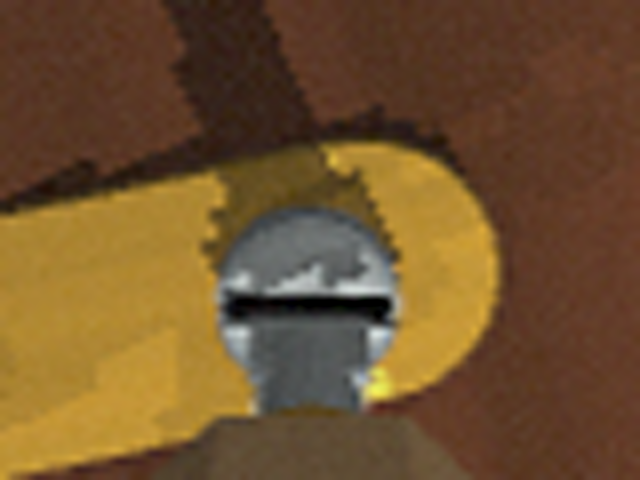

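Run:
```python
from h import *
s=env.get_state(); x,y,z=s["tcp_pos"]; print(s["force"])
r=env.movel([.58603,.21416,z-.0115],velocity=.015,stop_force=4)
s=env.get_state(); print(r,s["tcp_pos"],s["force"],s["torque"],s["time"],s["opening"])
print("tip z",s["tcp_pos"][2]-TIP,s["qpos"].round(4))
```

```text
[ 0.19865502 -0.32232614 -0.80348136]
True [0.58608812 0.21417818 0.23747402] [-0.14884522 -0.70584572  5.29076929] [-0.17504396  0.11309045  0.00356342] 14.825 0.027250267327896715
tip z 0.09987401865195833 [ 0.3002  0.7316 -1.1204  1.6936  0.7079  1.1813  1.6756]
```

```bash
cat >> h.py <<'E'
X,Y=.58603,.21416
def step(st,deg,vel=.05,F=6.):
    """turn clockwise deg, keep pressing with about F"""
    s=env.get_state(); st["z"]+=np.clip((s["force"][2]-F)*2e-5,-1e-4,1e-4)-np.radians(deg)*.00057
    st["yaw"]-=deg
    env.movel([X,Y,st["z"]],velocity=vel,rot=q(np.radians(st["yaw"])))
    s=env.get_state(); print(round(st["yaw"],1),round(st["z"]*1e3,2),(np.array(s["tcp_pos"])*1e3).round(2),s["force"].round(1),s["torque"].round(3),round(s["time"],2)); return s
E
python3 - <<'E'
from h import *
import json
s=env.get_state(); a=s["orientation"]; print(2*np.degrees(np.arctan2(a[2],a[1])))
st={"z":s["tcp_pos"][2],"yaw":243.8}
for k in (5,5,5): step(st,k)
json.dump(st,open("st.json","w"))
E
```

```text
243.79142632110003
238.8 237.41 [586.19 214.55 237.78] [0.6 1.3 3. ] [ 0.169 -0.092  0.021] 15.07
233.8 237.3 [586.21 214.47 237.64] [-0.7 -0.4  3.6] [ 0.186 -0.059 -0.035] 15.32
228.8 237.2 [586.22 214.47 237.54] [0.2 1.1 5.8] [ 0.146 -0.109 -0.004] 15.57
```

Run:
```python
from h import *
import json
st=json.load(open("st.json"))
for k in [8]*9:
    s=step(st,k)
    if abs(s["torque"][2])>.09: break
json.dump(st,open("st.json","w"))
t=[]
for _ in range(6): env.dwell(.03); t.append(env.get_state()["torque"])
print(np.mean(t,0),np.std(t,0))
```

```text
220.8 237.12 [586.17 214.56 237.44] [0.5 1.2 5.4] [ 0.279 -0.097  0.057] 15.87
212.8 237.03 [586.2  214.54 237.36] [-0.1  1.4  5.3] [ 0.363 -0.083  0.018] 16.16
204.8 236.93 [586.14 214.62 237.25] [0.7 1.7 5.8] [ 0.344 -0.105  0.083] 16.45
196.8 236.85 [586.16 214.69 237.19] [-0.1  2.   6.9] [ 0.453 -0.072  0.012] 16.74
188.8 236.79 [586.12 214.74 237.11] [0.7 1.3 5.1] [ 0.467 -0.09   0.056] 17.03
180.8 236.69 [586.15 214.82 237.04] [0.8 1.9 5. ] [ 0.541 -0.123  0.088] 17.32
172.8 236.59 [586.14 214.87 236.95] [0.4 2.2 5.6] [ 0.51  -0.104  0.04 ] 17.62
164.8 236.5 [586.19 214.94 236.89] [0.5 2.4 5.6] [ 0.569 -0.122 -0.011] 17.91
156.8 236.42 [586.2  214.95 236.76] [1.1 2.  6.3] [ 0.594 -0.145 -0.021] 18.2
[ 0.58321478 -0.15029062  0.04131819] [0.00922741 0.02134564 0.02597804]
```

```bash
cat >> h.py <<'E'
def step2(st,deg,n=8,F=6.):
    s=st["s"] if "s" in st else [0,0,F]
    st["z"]+=np.clip((s[2]-F)*2e-5,-1e-4,1e-4)-np.radians(deg)*.00057
    for i,k in enumerate("xy"): st[k]=st.get(k,(X,Y)[i])+np.clip(s[i]*1e-4,-2e-4,2e-4)
    st["yaw"]-=deg
    env.movel([st["x"],st["y"],st["z"]],velocity=.05,rot=q(np.radians(st["yaw"])))
    f=[];t=[]
    for _ in range(n): env.dwell(.025); s=env.get_state(); f.append(s["force"]); t.append(s["torque"])
    st["s"]=np.mean(f,0).tolist(); tz=np.mean(t,0)[2]
    a=s["orientation"]
    print(round(st["yaw"],1),round(2*np.degrees(np.arctan2(a[2],a[1]))%360,1),(np.array(s["tcp_pos"])*1e3).round(2),np.round(st["s"],1),np.mean(t,0).round(3),round(s["time"],2)); return tz
E
python3 - <<'E'
from h import *
import json
st=json.load(open("st.json"))
for k in [5]*4+[2.5]*16:
    tz=step2(st,k,4 if k==5 else 8)
    if tz>.068: break
json.dump(st,open("st.json","w"))
E
```

```text
151.8 152.2 [586.23 214.96 236.7 ] [0.6 2.  5.8] [ 0.614 -0.19   0.037] 18.75
146.8 147.2 [586.31 215.04 236.67] [1.  2.  5.9] [ 0.517 -0.155  0.03 ] 19.1
141.8 142.2 [586.37 215.11 236.58] [0.2 1.4 6. ] [ 0.467 -0.081  0.028] 19.45
136.8 137.2 [586.41 215.18 236.52] [0.3 1.7 6.1] [ 0.381 -0.066  0.041] 19.8
134.3 134.6 [586.42 215.26 236.49] [0.1 1.3 6.8] [ 0.325 -0.071  0.032] 20.25
131.8 132.1 [586.47 215.31 236.48] [0.3 1.  6.4] [ 0.28  -0.064  0.031] 20.7
129.3 129.6 [586.47 215.35 236.45] [0.1 0.6 6.5] [ 0.225 -0.065  0.047] 21.15
126.8 127.1 [586.51 215.36 236.42] [0.4 0.4 6.5] [ 0.237 -0.044  0.042] 21.6
124.3 124.6 [586.52 215.37 236.41] [0.2 1.1 6.5] [ 0.211 -0.059  0.028] 22.05
121.8 122.1 [586.54 215.4  236.35] [0.1 0.7 6.6] [ 0.18  -0.048  0.032] 22.5
119.3 119.6 [586.57 215.46 236.35] [0.1 0.5 6.9] [ 0.165 -0.04   0.029] 22.95
116.8 117.1 [586.58 215.5  236.33] [0.3 0.5 6.7] [ 0.151 -0.047  0.054] 23.4
114.3 114.6 [586.62 215.49 236.31] [0.3 0.5 6.4] [ 0.152 -0.056  0.03 ] 23.85
111.8 112.1 [586.62 215.54 236.27] [0.2 0.5 6.7] [ 0.122 -0.05   0.032] 24.3
109.3 109.6 [586.66 215.53 236.25] [0.3 0.3 6.6] [ 0.106 -0.038  0.043] 24.75
106.8 107.1 [586.68 215.56 236.23] [-0.1  0.5  6.7] [ 0.091 -0.045  0.033] 25.2
104.3 104.6 [586.69 215.57 236.21] [0.3 0.6 6.6] [ 0.088 -0.056  0.039] 25.65
101.8 102.1 [586.73 215.59 236.19] [0.4 0.4 6.6] [ 0.06  -0.069  0.042] 26.1
99.3 99.6 [586.77 215.59 236.14] [-0.1  0.1  6.4] [ 0.049 -0.076  0.042] 26.55
96.8 97.1 [586.77 215.59 236.12] [0.4 0.1 6.5] [ 0.046 -0.079  0.044] 27.0
```

```bash
cat > turn.py <<'E'
from h import *
import json,sys
dg=float(sys.argv[1]); N=int(sys.argv[2])
st=json.load(open("st.json")); L=[]; f=np.array(st["s"])
for k in range(N):
    st["z"]+=np.clip((f[2]-6)*1e-5,-4e-5,4e-5)-np.radians(dg)*.00057
    st["x"]+=f[0]*3e-5; st["y"]+=f[1]*3e-5; st["yaw"]-=dg
    env.movel([st["x"],st["y"],st["z"]],velocity=.05,rot=q(np.radians(st["yaw"])))
    s=env.get_state(); a=s["orientation"]; lag=2*np.degrees(np.arctan2(a[2],a[1]))%360-st["yaw"]; f=.7*f+.3*np.array(s["force"])
    tz=s["torque"][2]; L.append((round(lag,2),round(tz,3)))
    if lag>.5 or tz>.085:
        t=[]
        for _ in range(8): env.dwell(.02); t.append(env.get_state()["torque"][2])
        print("check",k,st["yaw"],lag,tz,np.mean(t))
        if np.mean(t)>.065: break
st["s"]=f.tolist(); json.dump(st,open("st.json","w"))
print(L[-25:],st["yaw"],f,s["tcp_pos"],s["time"])
E
python3 turn.py .8 30
```

```text
[(np.float64(0.32), np.float64(-0.011)), (np.float64(0.32), np.float64(0.014)), (np.float64(0.32), np.float64(0.06)), (np.float64(0.32), np.float64(0.067)), (np.float64(0.32), np.float64(0.014)), (np.float64(0.32), np.float64(0.054)), (np.float64(0.32), np.float64(0.013)), (np.float64(0.32), np.float64(0.054)), (np.float64(0.32), np.float64(0.025)), (np.float64(0.32), np.float64(0.063)), (np.float64(0.32), np.float64(0.018)), (np.float64(0.32), np.float64(0.054)), (np.float64(0.32), np.float64(0.052)), (np.float64(0.32), np.float64(0.064)), (np.float64(0.32), np.float64(0.044)), (np.float64(0.32), np.float64(0.038)), (np.float64(0.32), np.float64(0.031)), (np.float64(0.32), np.float64(0.054)), (np.float64(0.32), np.float64(0.013)), (np.float64(0.32), np.float64(0.011)), (np.float64(0.31), np.float64(-0.007)), (np.float64(0.32), np.float64(-0.007)), (np.float64(0.32), np.float64(0.019)), (np.float64(0.32), np.float64(0.063)), (np.float64(0.32), np.float64(0.013))] 72.8000000000001 [0.52137019 0.05224869 6.14174515] [0.58701353 0.21561237 0.23587657] 34.5
```

```bash
sed -i 's/lag>.5 or tz>.085/lag>.38/; s/if np.mean(t)>.065: break/break/' turn.py; python3 turn.py .8 50 | sed 's/np.float64//g'
```

```text
[((0.32), (0.019)), ((0.32), (0.081)), ((0.32), (0.047)), ((0.32), (0.056)), ((0.32), (0.048)), ((0.32), (0.016)), ((0.32), (0.04)), ((0.32), (-0.006)), ((0.32), (0.098)), ((0.32), (0.082)), ((0.32), (0.021)), ((0.33), (0.065)), ((0.32), (0.091)), ((0.33), (0.097)), ((0.32), (0.094)), ((0.33), (0.174)), ((0.33), (0.109)), ((0.33), (0.134)), ((0.32), (0.142)), ((0.33), (0.166)), ((0.32), (0.133)), ((0.32), (0.1)), ((0.32), (0.05)), ((0.32), (0.144)), ((0.32), (0.059))] 32.80000000000024 [ 0.61187762 -0.22066723  5.49271421] [0.58746755 0.21526424 0.235394  ] 47.0
```

Run:
```python
from h import *
t=[]
for _ in range(12): env.dwell(.03); s=env.get_state(); t.append([*s["force"],*s["torque"]])
print(np.mean(t,0).round(3),s["opening"],s["time"],s["tcp_pos"],s["qpos"].round(3))
c=cal("wrist"); p,d=camera("wrist"); np.savez("w8.npz",p=p,d=d,K=c[0],R=c[1],t=c[2],tcp=s["tcp_pos"])
cv2.imwrite("pics/h8.png",cv2.resize(p[175:265,260:380],None,fx=6,fy=6,interpolation=2))
```

```text
[ 0.552 -0.526  5.21  -0.089 -0.144  0.115] 0.0273562109494539 47.4 [0.58746868 0.21526559 0.23540425] [-0.222  0.485 -0.309  1.726  0.175  0.958 -1.591]
```

View pics/h8.png

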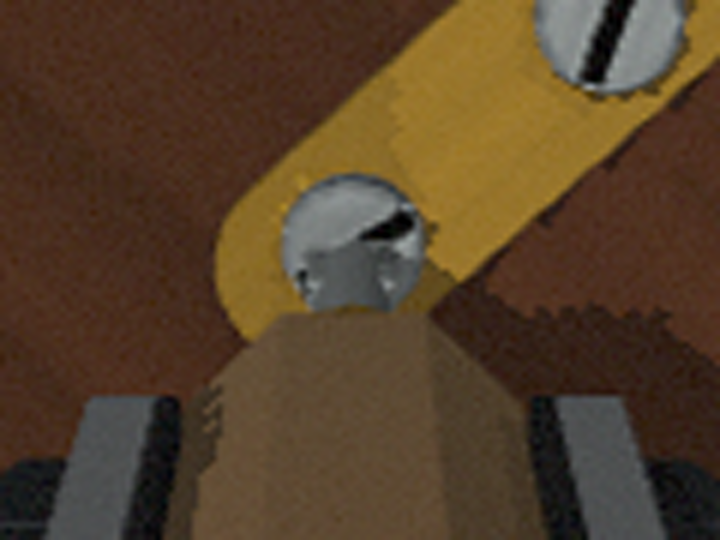

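Run:
```python
from h import *
import json
st=json.load(open("st.json")); x,y,z=st["x"],st["y"],st["z"]
env.movel([x,y,z+.0002],velocity=.05,rot=q(np.radians(40.5)))
s=env.get_state(); print(s["force"].round(2),s["torque"].round(3))
env.movel([x,y,z+.028],velocity=.06)
s=env.get_state(); print(s["force"].round(2),s["torque"].round(3),s["opening"],s["time"],s["tcp_pos"])
c=cal("wrist"); p,d=camera("wrist"); np.savez("w9.npz",p=p,d=d,K=c[0],R=c[1],t=c[2],tcp=s["tcp_pos"])
P=cloud("",d,c)
a=rz(np.radians(-12.8))
# head tops: loose and its neighbour 38 mm along lid x
S=np.array([.5866,.2140])
for nm,o in(("loose",S),("nbr",S+(a@[.038,0,0])[:2])):
    r=np.hypot(P[...,0]-o[0],P[...,1]-o[1]); m=(r<.006)&(abs(P[...,2]-.1)<.008); k=(r>.0095)&(r<.011)&(abs(P[...,2]-.1)<.008); print(nm,m.sum(),np.percentile(P[m][:,2],[20,50,80]).round(4),np.median(P[k][:,2]).round(4) if k.any() else None)
w5=np.load("w5.npz")["p"]
f=lambda p:cv2.resize(p[175:275,265:375],None,fx=3.6,fy=3.6,interpolation=2)
cv2.imwrite("pics/c9.png",np.hstack([f(w5),f(p)]))
```

```text
[0.   0.02 5.35] [-0.042  0.058  0.072]
[ 0.18  0.15 -1.08] [-0.024 -0.003  0.072] 0.027039670323634992 48.35 [0.5871907  0.21568005 0.26363491]
loose 194 [0.0979 0.1001 0.1008] 0.0947
nbr 216 [0.0982 0.1    0.1007] 0.095
```

View pics/c9.png

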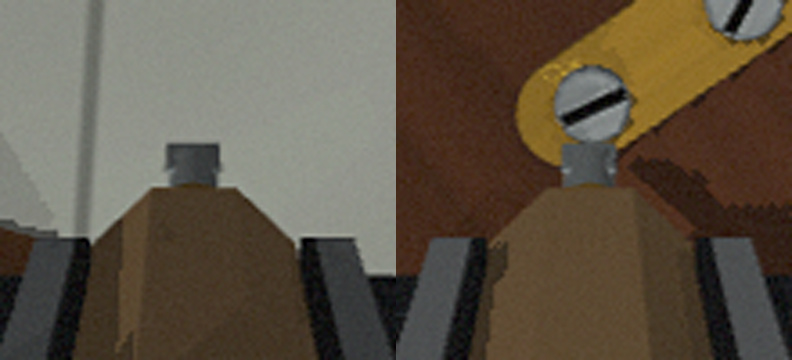

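Run:
```python
from h import *
t=[]
for _ in range(12): env.dwell(.03); s=env.get_state(); t.append([*s["force"],*s["torque"]])
print(np.mean(t,0).round(3),s["time"])
x,y,z=s["tcp_pos"]
env.movel([x,y,.31],velocity=.15)
env.reach([.42872,-.23676,.30],q(np.radians(5)))
t=[]
for _ in range(10): env.dwell(.02); s=env.get_state(); t.append([*s["force"],*s["torque"]])
print(np.mean(t,0).round(3),s["time"],s["tcp_pos"],s["qpos"].round(2))
```

```text
[-0.057 -0.056 -1.217  0.012 -0.004  0.004] 48.8
[ 1.070e-01 -2.800e-02 -1.079e+00  1.500e-02  1.000e-03  2.300e-02] 51.175 [ 0.42942362 -0.23594053  0.29995181] [ 0.42  0.18 -0.05  1.99  0.01  0.97 -1.12]
```

Run:
```python
from h import *
r=env.movel([.42872,-.23676,.215],velocity=.12,stop_force=5)
s=env.get_state(); print(r,s["tcp_pos"],s["force"])
if not r:
    r=env.movel([.42872,-.23676,.1475],velocity=.05,stop_force=4)
s=env.get_state(); print(r,s["tcp_pos"],s["force"],s["torque"],s["time"])
```

```text
False [ 0.4291692  -0.23693676  0.21554048] [ 0.28373392  0.53031878 -0.55188846]
True [ 0.42859093 -0.23667429  0.14979534] [-1.35357122  0.27174019  6.22929336] [0.09924795 0.24709579 0.04994303] 53.2417
```

Seated at the pick height (0.1498 vs 0.1496). Release, retreat, and look.

Run:
```python
from h import *
env.grip(.052,20); x,y,z=env.get_state()["tcp_pos"]
env.movel([.42872,-.23676,.25],velocity=.12)
c=cal("wrist"); p,d=camera("wrist"); P=cloud("",d,c); m=(d>.1)&(abs(P[...,2]-.1215)<.004)&(np.hypot(P[...,0]-.428,P[...,1]+.2366)<.025)
print(P[m].mean(0),m.sum())
env.movel([.42872,-.23676,.33],velocity=.15)
s=env.get_state(); print(s["time"],s["force"],s["opening"])
p2,d2=camera("scene"); 
cv2.imwrite("pics/f.png",cv2.resize(np.hstack([p[120:360,200:440],p2[130:370,130:430]]),None,fx=1.45,fy=1.45))
```

```text
[ 0.42808444 -0.23725908  0.12152281] 1474
55.325 [ 0.3279057  -0.40133519 -0.17006441] 0.052158718075490794
```

View pics/f.png

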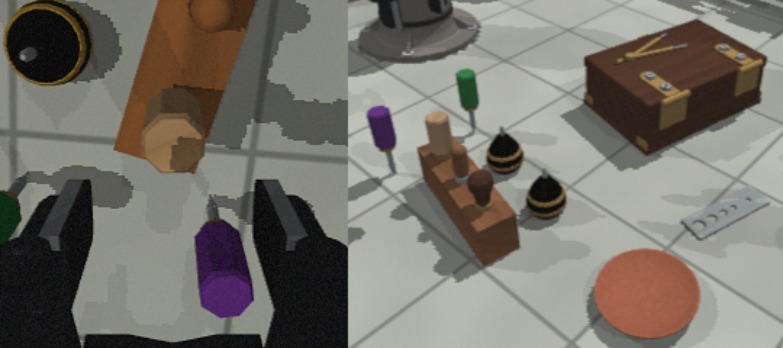

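The driver stands upright in its hole, with its top at z = 0.1215 m as before. The other objects look undisturbed.

```bash
python3 -c "
from h import *
print(job.job_done())"
```

```text
the job is handed in; nothing more can be done
None
```

I drove the loose screw home, stood the screwdriver back in its hole, and handed the job in at about 55 s on the robot's clock.

**Driving the screw:** I turned the blade clockwise by 211° at the tool, pressing with about 6 N. The running torque was about 0.04 N m. It then rose at the stop, and the final held average was 0.115 N m against a free-air reading of about 0.00–0.02.

**Checks that passed:**
- The screw's head measured level with the neighbouring home screw (0.1001 m against 0.1000 m).
- The screwdriver's handle top was back at z = 0.1215 m, the same height as before pickup and within 1 mm sideways.
- In the last picture the tools, tops, compass, gauge and saucer look untouched.

**Checks that disagreed:**
- **Stop detection:** my stop check used the wrist's lag angle, which did not respond to torque. The turn therefore ran past the stop, and single noisy readings reached 0.17 N m, under the 0.3 N m spoil limit but above the tight range.
- **Blade angle:** at the end the tool was turned about 30° from the slot, more than the roughly 8° of play between blade and slot. So the blade or grip twisted or slipped against the seated screw. The blade showed no tilt or shift in the grip afterwards, and I saw no damage to the head.

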